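# Clear the forgotten shaker out of the ice-cream maker bowl and close it

### The job

Somebody left a glass shaker standing in the bowl of the ice-cream maker, so its lid cannot go on. Lift the shaker out and stand it upright in the metal tray with the other two shakers, then put the large lid on the bowl so that it sits flat and fully down on the rim. Do not let the shaker tip over.

Things in the scene. Friction and masses are not known exactly. Their poses are not given: they have to be found in the camera images.
- shaker_mid (a point): Centre (half-way up) of the glass shaker standing in the bowl: upright cylinder 44 mm in diameter, 105 mm tall, ribbed glass with white filling and a steel cap (top 25 mm), about 0.18 kg. Its foot is on the bowl's floor, up to 28 mm off the bowl's axis; it rises about 50 mm above the rim. z: up its axis. Two identical shakers (not listed) stand in the tray.
- lid_knob (a point): Centre of the large lid's knob: grey metal cylinder 36 mm in diameter, 48 mm tall, amid a flat black disc 200 mm across, 6 mm thick, 0.24 kg; disc top 24 mm below this point. Under it a bevelled plug 150 mm across, 12 mm deep fits the bowl with 10 mm play all round. Lies plug down, this point 42 mm above the table. z up. A similar lid only 116 mm across is not the one.
- bowl: Ice-cream maker base, fixed to the table: open round black bowl, 180 mm outer, 170 mm inner diameter at the rim, floor 6 mm thick, rim 62 mm above the table. Origin: on the bowl's axis at table height; z up. A grey motor housing 45 mm tall, 110 mm wide sticks out along +x to 160 mm from the origin. With the lid fully down its knob centre is 92 mm above the table.
- tray: Rectangular aluminium tray fixed to the table, 240 mm (x) by 160 mm (y), floor 4 mm thick, rim 14 mm tall, 4 mm thick. Origin: centre of its underside, at table height; z up, +x roughly away from the robot. The two other shakers stand at its +x end, near x = 70, y = -38 and +38 mm; the -x half is empty: a good place is x = -50, y = 0 mm.
Mind the look-alikes: they are no part of the job. Leave any blue look-alike of the part that bears lid_knob alone. Leave any orange look-alike of the part that bears shaker_mid alone.

How it is judged (in metres and radians):
On the way, in this order (a step that is already met when the one before it is completed fails the run):
1. the shaker stands upright in the tray while the large lid is still off the bowl (x of shaker_mid in the frame of tray between -0.115 and 0.115 m and y of shaker_mid in the frame of tray between -0.075 and 0.075 m and z of shaker_mid in the frame of tray between 0.046 and 0.067 m and angle between shaker_mid's own z axis and vertical below 0.17 rad and horizontal distance between lid_knob and bowl above 0.05 m), for 0.2 s.
2. the large lid sits fully down on the bowl (horizontal distance between lid_knob and bowl below 0.015 m and z of lid_knob in the frame of bowl between 0.086 and 0.097 m and angle between lid_knob's own z axis and vertical below 0.07 rad), for 0.2 s.
At the end, for the whole second after the job is handed in: The shaker stands upright (within 10 degrees) on the tray's floor, its axis inside the tray's rim, and the large lid sits on the bowl: knob within 15 mm of the bowl's axis, lid flat within 4 degrees, knob centre 86 to 97 mm above the table (all of step 2 and x of shaker_mid in the frame of tray between -0.115 and 0.115 m and y of shaker_mid in the frame of tray between -0.075 and 0.075 m and z of shaker_mid in the frame of tray between 0.046 and 0.067 m and angle between shaker_mid's own z axis and vertical below 0.17 rad); the robot touches nothing.
It fails at once if the shaker is tipped by more than 40 degrees (angle between shaker_mid's own z axis and vertical above 0.7 rad).
It also fails if it takes over 64 s, if anything falls off the work surface, if the arm or the gripper's body presses on something with over 40 N, if the wrist force passes 120 N, or if a joint passes its speed limit or range.

### The arm

A 7-joint arm with a two-finger parallel gripper is mounted at the origin on the work surface. World frame = base frame: x ahead of the robot, y to its left, z up, the work surface at z = 0. Lengths are in mm, angles in rad, forces in N, time in s.
With the tool pointing down it reaches from about 400 to 875 mm from the base axis. Payload 4.4 kg.
Tool frame: the origin (TCP) lies on the centre line of the jaws, within the pads' length; the fingertips stand 25 mm ahead of it and the grasp point (between the pads) lies 6 mm ahead of it (ctrl.finger_overhang is the distance from the TCP to the fingertips, in mm); z points along the fingers, y is the line along which they close (so a half turn about z gives the same grasp; the last joint's range is limited). The gripper opens to 85 mm and grips with 20 to 120 N. Pads are 22 mm wide; open, the fingers measure 114 mm over their backs; the gripper's body (76 mm by 85 mm) begins 54 mm behind the grasp point. The pads swing forward as they close: fully open they stand 13 mm farther back than shut.
Start: joints at [-1.278, 0.628, 0.038, 1.517, -0.027, 0.996, -0.02], TCP at [228.226, 608.63, 256.313] pointing down, gripper open.
Joint ranges: [-3.06, 3.06], [-0.37, 2.12], [-1.25, 1.32], [0.18, 2.47], [-1.1, 4.24], [0.23, 1.98], [-2.94, 2.94]. Speed limits (rad/s): [2.57, 2.57, 3.14, 3.14, 3.14, 3.14, 3.14].

### API

Orientations are given as [roll, pitch, yaw] about the fixed x, y, z axes, in that order (R = Rz(yaw) Ry(pitch) Rx(roll)).
In Python, from cell import ctrl gives the robot as it stands. The module is installed in compiled form; this text tells all that it offers.
- The arm moves only by the tool play_rows, never from a script. Its argument "targets" is a list of rows, each a list of 5 numbers: the closure, from 0 (fully open) to 1 (shut), then the shift along the tool's x, y, z in cm, then the turn about the tool's z in degrees. In form: [[gripper, dx, dy, dz, spin], ...]. A call has 1 to 10 rows; each row is the pose to reach, as a shift and turn from the pose commanded when the call began, along the tool's axes at that moment; what a row does not reach only later rows make up. A row lasts 1/10 s, in which the tool goes at most 50 mm and 8.59 degrees, less where a joint would pass 70% of its speed; a pose out of reach is approached as far as the arm can. A call with a gripper value outside its range is refused whole. The fingers move at their own pace and stop on an object; the grip force is fixed at half the most. Time passes only in rows, so rows that repeat a pose let the fingers close. It gives the time, the measured TCP pose, the force, the opening and the grip force at its end, in the units of the state.
- ctrl.read_state(): the state, without advancing time (a new reading comes with each control period).
- ctrl.get_image(name): name is "scene" or "top"; returns (picture, depth): 384x512x3 uint8, red, green, blue; 384x512 float32, mm along the optical axis (not along the pixel's ray), 0 where there is no reading.
- ctrl.calibration(name): a dict with "vfov" (degrees; the focal length in pixels is half the picture's height over the tangent of half this angle, whatever the lens; pixels are square), "cx", "cy" (the principal point, pixels), "extrinsics" (4x4, takes a point from camera to world coordinates). Camera axes: x right, y down, z forward; pixel columns grow to the right and rows downward; lengths in mm; the calibration is good to about 2 mm. A picture is of the moment at which its call begins. calibration takes no time and is no camera call.
- ctrl.finish_job(): hands the job in; it is judged then, once.
Trained networks look in the newest picture that a camera, given by its name, has taken for a name from the list of things; names that differ only in an ending like _2 or _b are one class to them, and where a whole thing is asked for, a point or a joint stands for the part that bears it (a point fixed in the world has none). Each returns a list of dicts, best first, with "confidence" (0 to 1); they miss things now and then, are a little off and sometimes report something else, mostly with a low value. They report only what shows in the picture. A call takes as long as a camera call. They do not tell look-alikes from the thing itself.
- ctrl.search_frame(camera, name): "bbox" ([left, top, right, bottom] in pixels, round what is visible of it).
- ctrl.trace(camera, name): "pixels" (384x512 bool, what is visible of it) and "bbox" ([left, top, right, bottom] in pixels, round what is visible of it).
The state is a dict: "clock": time; "qpos": joint angles; "qd": joint speeds; "tau": joint torques, N m; "eef_pos": TCP position; "tool_rot": TCP orientation; "force": force on the tool from outside, world axes, zero at the start; "torque": the same for the moment, N m; "width": finger opening in mm; "gripper_force": force on a finger pad.
Only numpy, scipy, OpenCV 4.12 (cv2) and the standard library are available. Lean on these libraries where they do the work, as an engineer would, in place of code of your own. Each camera call takes 0.05 s, during which the arm holds its last target. There are 200 camera calls.

## Working session

There is one attempt and no reset: what is moved stays moved. The work goes in short steps, Python scripts to look and compute and a tool call to move; the robot and the scene stay as the last step left them, time stands still between calls to the robot, and variables do not carry over. Pictures are saved under pics/ and viewed, at most 10 in all, crops included, and the job is handed in when it is done.

Besides the shell and the picture viewer there is one more tool, called in YAML: its name, and indented under it one key for each argument. play_rows: Moves the arm, as the interface text tells. Its arguments: {"type":"object","properties":{"targets":{"type":"array"}},"required":["targets"]}

```bash
mkdir -p pics
cat > h.py <<'E'
import numpy as np, cv2
from cell import ctrl
def cal(n):
    c=ctrl.calibration(n); f=192/np.tan(np.radians(c["vfov"])/2); return f,c["cx"],c["cy"],np.array(c["extrinsics"])
def cloud(n,d):
    f,cx,cy,T=cal(n); v,u=np.mgrid[:384,:512]
    P=np.stack([(u-cx)/f*d,(v-cy)/f*d,d],-1)@T[:3,:3].T+T[:3,3]; P[d<=0]=np.nan; return P
def snap(n,fn=None):
    p,d=ctrl.get_image(n)
    if fn: cv2.imwrite('pics/'+fn,p[...,::-1])
    return p,d,cloud(n,d)
E
python3 - <<'E'
from h import *
ims=[]
for n in("scene","top"):
    p,d,P=snap(n); ims.append(p); np.savez(n,p=p,P=P)
    for t in("shaker_mid","lid_knob","bowl","tray"):
        for r in ctrl.trace(n,t):
            m=r["pixels"]&np.isfinite(P[...,0]); Q=P[m]
            print(n,t,round(r["confidence"],2),np.round(r["bbox"]),m.sum(),np.round(np.percentile(Q,[1,50,99],axis=0)).tolist() if m.sum() else '',p[m].mean(0).round() if m.sum() else '')
for n,p in zip(("scene","top"),ims): cv2.imwrite(f'pics/{n}0.png',cv2.resize(p[...,::-1],(800,600)))
s=ctrl.read_state();print(s["eef_pos"],s["tool_rot"],s["clock"])
E
```

```text
scene shaker_mid 0.78 [307. 131. 318. 156.] 218 [[523.0, 361.0, 6.0], [547.0, 371.0, 67.0], [561.0, 454.0, 111.0]] [96. 90. 79.]
scene shaker_mid 0.46 [316. 118. 327. 139.] 154 [[485.0, 519.0, 22.0], [508.0, 527.0, 69.0], [523.0, 550.0, 105.0]] [146.  71.  20.]
scene lid_knob 0.85 [137. 229. 203. 278.] 2389 [[343.0, -456.0, 9.0], [443.0, -372.0, 17.0], [529.0, -269.0, 66.0]] [37. 33. 31.]
scene lid_knob 0.81 [ 80. 287. 160. 356.] 3924 [[403.0, -715.0, 13.0], [504.0, -632.0, 17.0], [589.0, -532.0, 66.0]] [ 28.  71. 142.]
scene bowl 0.94 [288. 136. 342. 172.] 1406 [[435.0, 281.0, -0.0], [560.0, 355.0, 35.0], [680.0, 455.0, 62.0]] [47. 43. 40.]
scene tray 0.72 [226. 178. 307. 226.] 1656 [[416.0, -65.0, -3.0], [513.0, 5.0, 3.0], [657.0, 104.0, 17.0]] [164. 144. 130.]
top shaker_mid 0.87 [ 71. 192. 101. 209.] 314 [[481.0, 520.0, 1.0], [499.0, 530.0, 92.0], [521.0, 603.0, 108.0]] [114.  58.  14.]
top shaker_mid 0.81 [123. 176. 145. 196.] 296 [[518.0, 364.0, 3.0], [536.0, 377.0, 101.0], [576.0, 442.0, 115.0]] [86. 83. 76.]
top lid_knob 0.88 [415. 172. 479. 229.] 2949 [[400.0, -713.0, 12.0], [491.0, -617.0, 19.0], [586.0, -527.0, 67.0]] [ 35.  66. 122.]
top lid_knob 0.8 [337. 189. 399. 250.] 3013 [[340.0, -454.0, 11.0], [430.0, -358.0, 18.0], [525.0, -267.0, 68.0]] [39. 37. 36.]
top bowl 0.93 [110. 145. 172. 223.] 3044 [[436.0, 284.0, 0.0], [541.0, 372.0, 15.0], [674.0, 456.0, 65.0]] [40. 38. 37.]
top tray 0.57 [224. 153. 278. 227.] 2968 [[417.0, -60.0, -2.0], [516.0, 20.0, 5.0], [651.0, 98.0, 18.0]] [138. 142. 134.]
[228.19446737 608.62142122 256.28742614] [-3.14155008e+00 -3.22980497e-05  2.78280995e+00] 0.5
```

View pics/top0.png

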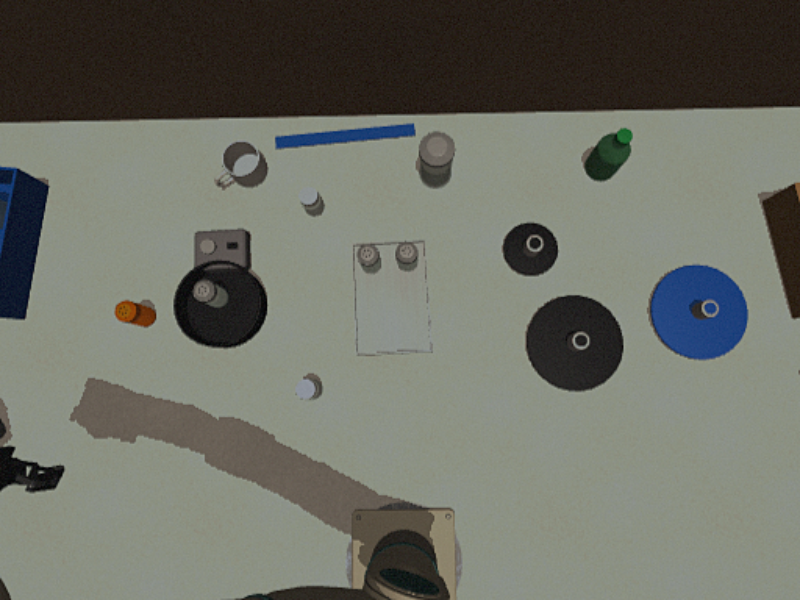

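View pics/scene0.png

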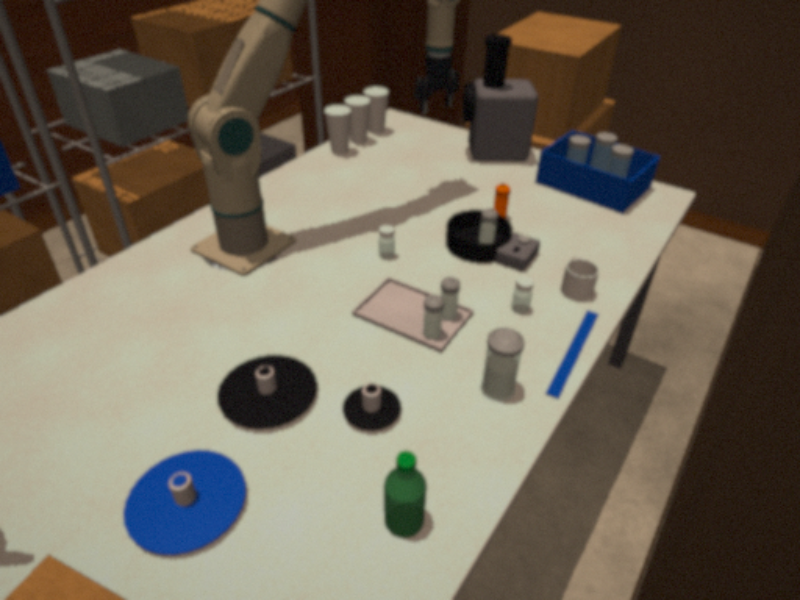

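The top view (800x600) shows these candidates:
- **Shakers:** the grey one in the bowl at (205,290) is the one to move. The orange one at (128,312) is a look-alike. Two more stand in the tray at (368,257) and (406,254).
- **Lids:** the large black one, knob at (580,341), is the one to use. The blue one at (709,309) is a look-alike, and the small black one at (535,243) is the wrong size.

Next I'll fit exact positions and check the choice in one crop.

Run:
```python
from h import *
from scipy.optimize import least_squares
def circ(Q):
    r=least_squares(lambda p:np.hypot(Q[:,0]-p[0],Q[:,1]-p[1])-p[2],[*Q[:,:2].mean(0),50],loss='soft_l1',f_scale=3); return r.x.round(1),len(Q)
for n in("top","scene"):
    D=np.load(n+'.npz');P=D['P'];x,y,z=P[...,0],P[...,1],P[...,2]
    def box(c,r,a,b): return P[(np.hypot(x-c[0],y-c[1])<r)&(z>a)&(z<b)]
    print(n,'rim',circ(box((535,370),110,56,68)))
    q=box((535,380),75,85,125); print('shaker top',q.mean(0).round(1),np.percentile(q,[2,98],0).round().tolist(),len(q))
    for z0 in(98,):
        q=box((535,380),75,z0,125); print(z0,(np.percentile(q,[2,98],0).mean(0)).round(1),circ(q))
    q=box((432,-360),60,55,80); print('knob',q.mean(0).round(1),(np.percentile(q,[2,98],0)).round(1).tolist(),len(q))
    q=box((432,-360),130,12,24);print('disc',(np.percentile(q,[1,99],0)).round(1).tolist(),circ(q[np.hypot(*(q[:,:2]-q[:,:2].mean(0)).T)>92]))
    q=box((540,20),160,8,22); print('tray rim',cv2.minAreaRect(q[:,:2].astype(np.float32)),len(q))
    for c in((600,60),(600,-20)):
        q=box(c,45,95,125); print('tray shaker',q.mean(0).round(1),len(q))
    # housing
    q=box((640,370),70,38,50); print('housing',q.mean(0).round(1),cv2.minAreaRect(q[:,:2].astype(np.float32)))
D=np.load('top.npz');p=D['p'][140:260,60:420]
cv2.imwrite('pics/crop.png',cv2.resize(p[...,::-1],(800,267),interpolation=cv2.INTER_CUBIC))
```

```text
top rim (array([519.8, 370.6,  86.7]), 343)
shaker top [537.5 381.3 106.2] [[518.0, 364.0, 92.0], [558.0, 403.0, 115.0]] 173
98 [538.9 383.8 107.8] (array([539. , 383.3,  14.8]), 152)
knob [ 432.3 -359.1   66.1] [[416.6, -375.1, 58.5], [447.8, -343.7, 71.0]] 108
disc [[339.8, -453.5, 12.7], [524.7, -267.1, 23.3]] (array([ 431.9, -360.2,   95.8]), 425)
tray rim ((536.4064331054688, 18.21453857421875), (280.9970703125, 275.5023193359375), 43.7089958190918) 546
tray shaker [606.4  60.9 105.8] 152
tray shaker [609.  -16.5 105.8] 157
housing [638.3 369.8  44.8] ((635.5880737304688, 374.1204833984375), (107.44220733642578, 88.31685638427734), 89.94498443603516)
scene rim (array([519.1, 368.5,  85.7]), 150)
shaker top [543.4 375.7 100.7] [[523.0, 362.0, 87.0], [560.0, 398.0, 112.0]] 84
98 [540.8 381.3 105.7] (array([540.1, 380.4,  14.3]), 55)
knob [ 436.  -363.8   64.1] [[417.6, -378.3, 56.2], [450.7, -346.9, 69.1]] 97
disc [[341.7, -456.1, 13.0], [528.7, -269.4, 21.3]] (array([ 436.4, -364.7,   95.7]), 307)
tray rim ((535.6536865234375, 19.420883178710938), (243.6239013671875, 167.09410095214844), 2.0351650714874268) 341
tray shaker [611.1  54.5 103.7] 84
tray shaker [614.8 -23.1 103.5] 91
housing [640.2 364.7  43.7] ((636.6101684570312, 374.5077819824219), (88.37953186035156, 113.8209457397461), 0.773532509803772)
```

View pics/crop.png

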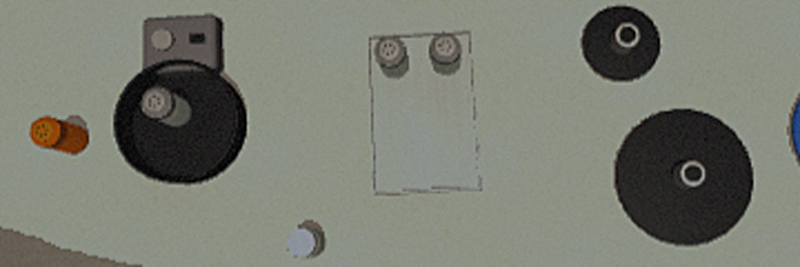

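The crop confirms the grey shaker inside the bowl at (157,102) and the large black lid with its knob at (692,174); the smaller lid is at (628,35).

Measured positions:

| Item | x, y (mm) |
|---|---|
| shaker | ≈(539,382), top z ≈110 |
| bowl | ≈(519.5,369.5) |
| lid | ≈(434,-362) |
| tray | ≈(536,19) |

I'm moving above the shaker, with the jaws turned to close along world x.

play_rows:
  targets:
    - [0, -2, -0.5, 0, 5]
    - [0, -5.5, -1.5, 0, 12]
    - [0, -9.5, -2.6, 0, 20]
    - [0, -14, -3.9, 0, 28]
    - [0, -18.5, -5.1, 0, 36]
    - [0, -23, -6.4, 0, 44]
    - [0, -27.5, -7.6, 0, 52]
    - [0, -31.5, -8.8, 0, 59]
    - [0, -35, -9.7, 0, 65]
    - [0, -37.1, -10.3, 0, 69.4]

```text
clock: 1.5
eef_pos: [542.5, 378.7, 256.6]
tool_rot: [3.14, 0.001, 1.564]
force: [0.5, -0.0, -0.3]
width: 85.4
gripper_force: 0.0
```

play_rows:
  targets:
    - [0, 0, 0, 0, 0]
    - [0, 0, 0, 0, 0]

```text
clock: 1.7
eef_pos: [539.1, 382.1, 256.1]
tool_rot: [-3.141, -0.0, 1.572]
force: [-0.2, 0.2, -0.8]
width: 85.5
gripper_force: 0.0
```

Run:
```python
from h import *
s=ctrl.read_state();print(s["eef_pos"],s["tool_rot"],s["force"],s["width"],s["clock"])
a=snap("top")[0];b=snap("scene")[0]
im=np.hstack([cv2.resize(a[130:250,80:200],(400,400)),cv2.resize(b[60:180,260:380],(400,400))])
cv2.imwrite('pics/above.png',im[...,::-1])
```

```text
[539.13486243 382.08564827 256.09021689] [-3.14071340e+00 -3.82517267e-04  1.57199558e+00] [-0.19232128  0.24452679 -0.77357778] 85.52249353131795 1.7
```

View pics/above.png

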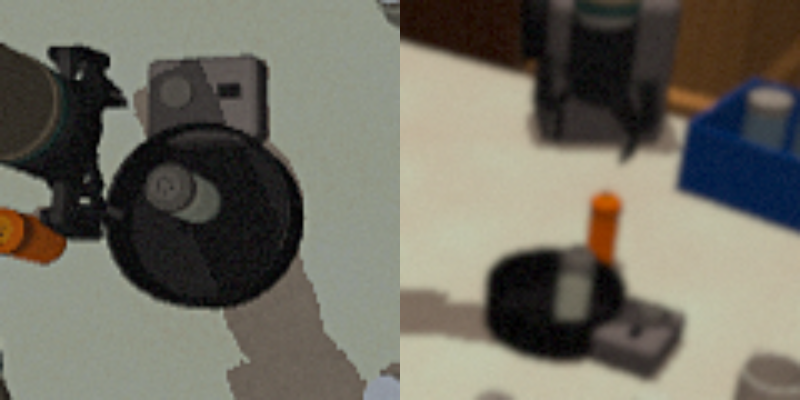

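The gripper hangs over the bowl (apparent shift is parallax) and the shaker stands untouched at about (168,187) in the left half. I'm descending and gripping.

play_rows:
  targets:
    - [0, 0, 0, 2, 0]
    - [0, 0, 0, 5, 0]
    - [0, 0, 0, 8.5, 0]
    - [0, 0, 0, 12, 0]
    - [0, 0, 0, 14.5, 0]
    - [0, 0, 0, 16, 0]
    - [0, 0, 0, 16.6, 0]
    - [0, 0, 0, 16.6, 0]
    - [0, 0, 0, 16.6, 0]

```text
clock: 2.7
eef_pos: [540.1, 382.7, 91.7]
tool_rot: [3.14, -0.001, 1.572]
force: [0.2, -0.3, 0.3]
width: 85.1
gripper_force: 0.0
```

play_rows:
  targets:
    - [0.2, 0, 0, 0, 0]
    - [0.3, 0, 0, 0, 0]
    - [0.4, 0, 0, 0, 0]
    - [0.5, 0, 0, 0, 0]
    - [0.6, 0, 0, 0, 0]
    - [0.7, 0, 0, 0, 0]
    - [0.8, 0, 0, 0, 0]
    - [0.8, 0, 0, 0, 0]
    - [0.8, 0, 0, 0, 0]
    - [0.8, 0, 0, 0, 0]

```text
clock: 3.7
eef_pos: [539.7, 382.1, 91.0]
tool_rot: [3.141, -0.001, 1.571]
force: [-0.7, -0.8, 6.2]
width: 42.6
gripper_force: 60.3
```

Gripped: width 42.6 mm, pad force 60 N. Lifting now.

play_rows:
  targets:
    - [0.8, 0, 0, -0.5, 0]
    - [0.8, 0, 0, -2, 0]
    - [0.8, 0, 0, -4, 0]
    - [0.8, 0, 0, -6.5, 0]
    - [0.8, 0, 0, -9, 0]
    - [0.8, 0, 0, -11, 0]
    - [0.8, 0, 0, -12, 0]
    - [0.8, 0, 0, -12.3, 0]
    - [0.8, 0, 0, -12.3, 0]

```text
clock: 4.6
eef_pos: [539.1, 381.8, 213.2]
tool_rot: [-3.141, 0.0, 1.572]
force: [-0.4, 0.1, -1.8]
width: 42.9
gripper_force: 61.1
```

Run:
```python
from h import *
s=ctrl.read_state();print(s["eef_pos"],s["width"],s["force"],s["clock"])
for n in("scene",):
    p,d,P=snap(n)
    cv2.imwrite('pics/lift.png',cv2.resize(p[60:210,220:390],(680,600))[...,::-1])
    x,y,z=P[...,0],P[...,1],P[...,2]
    m=(np.hypot(x-540,y-382)<45)&(z>85); print(np.percentile(P[m],[1,50,99],0).round())
```

```text
[539.13482444 381.83738936 213.17101319] 42.854888373033106 [-0.3508519   0.11179555 -1.83125181] 4.6
[[503. 339. 134.]
 [550. 361. 382.]
 [577. 414. 606.]]
```

View pics/lift.png

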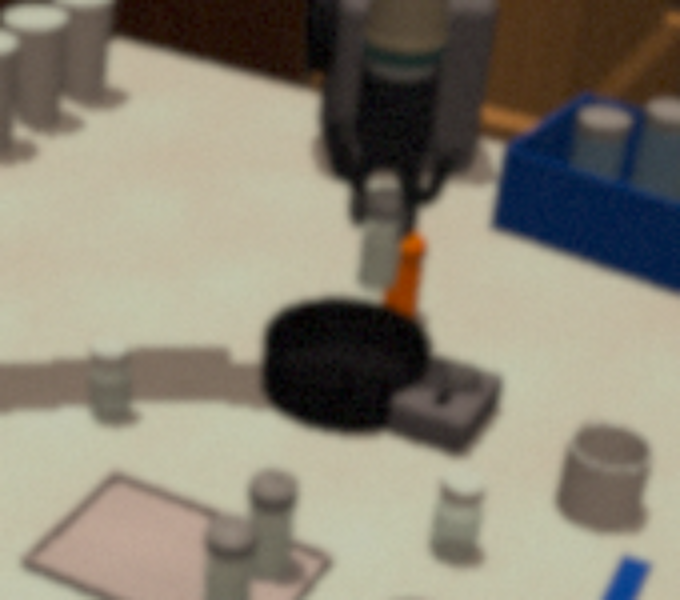

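The shaker hangs upright in the jaws at about (380,235), clear of the bowl. Carrying it to the tray.

play_rows:
  targets:
    - [0.8, -1, -0.2, 0, 0]
    - [0.8, -3, -0.5, 0, 0]
    - [0.8, -6, -0.9, 0, 0]
    - [0.8, -9.5, -1.4, 0, 0]
    - [0.8, -13, -1.9, 0, 0]
    - [0.8, -16.5, -2.4, 0, 0]
    - [0.8, -20, -3, 0, 0]
    - [0.8, -23.5, -3.5, 0, 0]
    - [0.8, -27, -4, 0, 0]
    - [0.8, -30, -4.4, 0, 0]

```text
clock: 5.65
eef_pos: [494.1, 79.0, 212.7]
tool_rot: [-3.14, 0.001, 1.57]
force: [1.6, -1.0, -1.2]
width: 42.9
gripper_force: 61.1
```

play_rows:
  targets:
    - [0.8, -2.5, -0.4, 0, 0]
    - [0.8, -4.3, -0.7, 0, 0]
    - [0.8, -5.5, -0.8, 0, 0]
    - [0.8, -6.1, -0.9, 0, 0]
    - [0.8, -6.2, -0.9, 0, 0]
    - [0.8, -6.2, -0.9, 0, 0]
    - [0.8, -6.2, -0.9, 0, 0]

```text
clock: 6.35
eef_pos: [486.8, 21.0, 213.2]
tool_rot: [-3.141, -0.0, 1.573]
force: [-0.4, -0.1, -1.6]
width: 42.9
gripper_force: 61.1
```

Run:
```python
from h import *
s=ctrl.read_state();print(s["eef_pos"],s["width"],s["force"],s["clock"])
p,d,P=snap("scene")
cv2.imwrite('pics/overtray.png',cv2.resize(p[90:240,200:350],(600,600))[...,::-1])
for r in ctrl.trace("scene","shaker_mid"):
    m=r["pixels"]; print(r["confidence"],r["bbox"],np.nanpercentile(P[m],[2,50,98],0).round().tolist())
```

```text
[486.81324558  20.95190562 213.17489345] 42.9284323213511 [-0.35579202 -0.14466584 -1.63565122] 6.35
0.72 [313.8, 118.2, 324.7, 142.2] [[486.0, 518.0, 16.0], [509.0, 529.0, 68.0], [523.0, 553.0, 106.0]]
0.51 [248.9, 141.6, 260.6, 169.2] [[469.0, 3.0, 129.0], [494.0, 9.0, 181.0], [508.0, 35.0, 233.0]]
```

View pics/overtray.png

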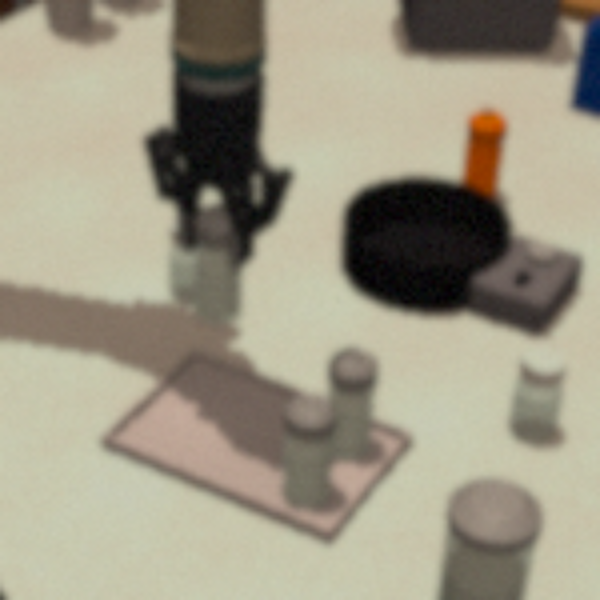

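The shaker hangs upright at about (217,265), over the tray's empty end. Its foot is about 128 mm up, so contact with the floor comes after about 124 mm of descent. Lowering.

play_rows:
  targets:
    - [0.8, 0, 0, 1.5, 0]
    - [0.8, 0, 0, 4, 0]
    - [0.8, 0, 0, 7, 0]
    - [0.8, 0, 0, 9.5, 0]
    - [0.8, 0, 0, 11, 0]
    - [0.8, 0, 0, 11.8, 0]
    - [0.8, 0, 0, 12.1, 0]
    - [0.8, 0, 0, 12.3, 0]
    - [0.8, 0, 0, 12.3, 0]

```text
clock: 7.35
eef_pos: [487.2, 20.0, 90.8]
tool_rot: [3.141, -0.0, 1.572]
force: [0.1, -0.3, -2.4]
width: 42.9
gripper_force: 61.2
```

play_rows:
  targets:
    - [0.8, 0, 0, 0.05, 0]
    - [0.8, 0, 0, 0.1, 0]
    - [0.8, 0, 0, 0.15, 0]
    - [0.8, 0, 0, 0.15, 0]

```text
clock: 7.75
eef_pos: [486.8, 19.9, 89.0]
tool_rot: [3.141, -0.0, 1.572]
force: [1.1, -0.1, -0.6]
width: 42.7
gripper_force: 61.1
```

play_rows:
  targets:
    - [0.8, 0, 0, 0.05, 0]
    - [0.8, 0, 0, 0.1, 0]
    - [0.8, 0, 0, 0.1, 0]

```text
clock: 8.05
eef_pos: [486.9, 19.9, 88.9]
tool_rot: [3.141, -0.001, 1.571]
force: [-1.4, 0.8, 10.9]
width: 43.1
gripper_force: 62.6
```

Contact: the force rises to +11 N. Releasing slowly.

play_rows:
  targets:
    - [0.5, 0, 0, 0, 0]
    - [0.45, 0, 0, 0, 0]
    - [0.4, 0, 0, 0, 0]
    - [0.3, 0, 0, 0, 0]
    - [0.2, 0, 0, 0, 0]
    - [0.1, 0, 0, 0, 0]
    - [0, 0, 0, 0, 0]
    - [0, 0, 0, 0, 0]
    - [0, 0, 0, 0, 0]

```text
clock: 8.95
eef_pos: [486.7, 19.9, 87.8]
tool_rot: [-3.142, 0.0, 1.572]
force: [-0.8, 0.1, -0.2]
width: 85.2
gripper_force: 0.0
```

play_rows:
  targets:
    - [0, 0, 0, -1, 0]
    - [0, 0, 0, -3, 0]
    - [0, 0, 0, -6, 0]
    - [0, 0, 0, -9, 0]
    - [0, 0, 0, -11, 0]
    - [0, 0, 0, -12, 0]
    - [0, 0, 0, -12, 0]

```text
clock: 9.65
eef_pos: [487.4, 20.0, 209.2]
tool_rot: [3.139, -0.001, 1.572]
force: [0.1, -0.8, 1.3]
width: 85.5
gripper_force: 0.0
```

Run:
```python
from h import *
s=ctrl.read_state();print(s["eef_pos"],s["width"],s["force"],s["clock"])
p,d,P=snap("scene")
q=p[130:250,200:350]
p2,d2,P2=snap("top")
im=np.hstack([cv2.resize(q,(500,400)),cv2.resize(p2[140:240,210:285],(300,400))])
cv2.imwrite('pics/placed.png',im[...,::-1])
for n,A in(("s",P),("t",P2)):
    x,y,z=A[...,0],A[...,1],A[...,2]
    m=(np.hypot(x-486,y-20)<50)&(z<125)
    for a,b in((25,50),(50,80),(90,125)):
        k=m&(z>a)&(z<b); print(n,a,k.sum(),np.median(A[k],0).round() if k.any() else'')
```

```text
[487.40205066  19.96508431 209.18618032] 85.5422217168444 [ 0.06229541 -0.75675443  1.25826136] 9.65
s 25 59 [498.   9.  38.]
s 50 73 [498.   9.  66.]
s 90 95 [493.  14. 103.]
t 25 4 [476.   5.  38.]
t 50 3 [478.   4.  67.]
t 90 0
```

View pics/placed.png

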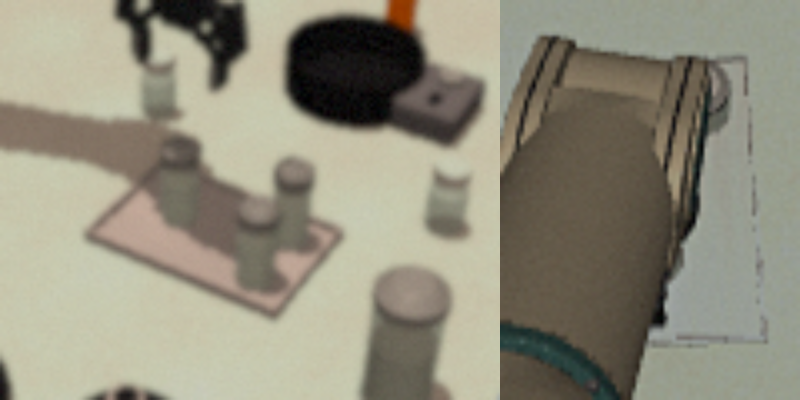

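The shaker stands upright in the tray at (180,180) in the left half, beside the other two, and the jaws are clear. Going above the large lid.

play_rows:
  targets:
    - [0, -1.5, -0.2, 0, 0]
    - [0, -4.5, -0.6, 0, 0]
    - [0, -8.5, -1.2, 0, 0]
    - [0, -13, -1.8, 0, 0]
    - [0, -17.5, -2.4, 0, 0]
    - [0, -22, -3.1, 0, 0]
    - [0, -26.5, -3.7, 0, 0]
    - [0, -31, -4.3, 0, 0]
    - [0, -35, -4.9, 0, 0]
    - [0, -38.2, -5.3, 0, 0]

```text
clock: 10.75
eef_pos: [432.1, -364.6, 206.2]
tool_rot: [-3.139, -0.001, 1.569]
force: [-0.4, 0.2, -0.7]
width: 85.3
gripper_force: 0.0
```

play_rows:
  targets:
    - [0, 0, 0, 0, 0]
    - [0, 0, 0, 0, 0]
    - [0, 0, 0, 0, 0]

```text
clock: 11.05
eef_pos: [434.0, -360.3, 206.6]
tool_rot: [-3.14, -0.003, 1.573]
force: [-0.0, -0.3, -0.1]
width: 85.5
gripper_force: 0.0
```

Run:
```python
from h import *
s=ctrl.read_state();print(s["eef_pos"],s["width"],s["force"],s["clock"])
p,d,P=snap("scene")
p2,d2,P2=snap("top")
im=np.hstack([cv2.resize(p[170:300,100:230],(400,400)),cv2.resize(p2[150:290,300:440],(400,400))])
cv2.imwrite('pics/lid.png',im[...,::-1])
for n,A in(("s",P),("t",P2)):
    x,y,z=A[...,0],A[...,1],A[...,2]
    k=(np.hypot(x-434,y+362)<50)&(z<80)&(z>54); print(n,k.sum(),np.percentile(A[k],[2,50,98],0).round() if k.any() else'')
```

```text
[ 433.9663736  -360.34996415  206.64569815] 85.4561925760737 [-0.02903231 -0.25390025 -0.08265393] 11.05
s 99 [[ 419. -378.   54.]
 [ 437. -365.   65.]
 [ 450. -347.   69.]]
t 109 [[ 417. -375.   57.]
 [ 432. -359.   66.]
 [ 448. -344.   72.]]
```

View pics/lid.png

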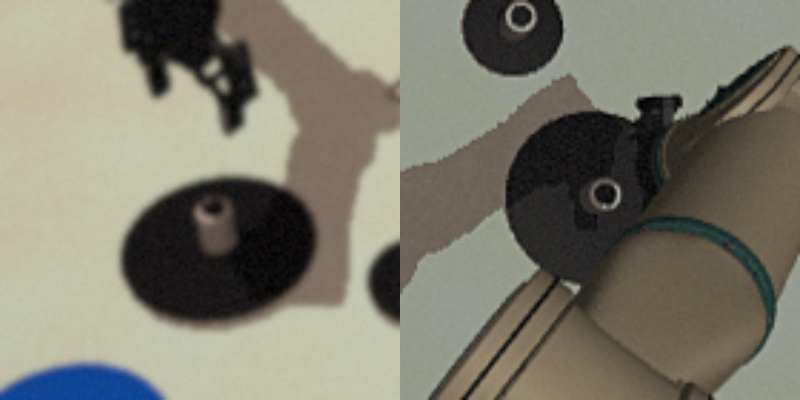

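The jaws hang over the large lid. Its knob is at (213,225) left and (602,195) right, centred at ≈(434,-361) with its top at z≈66 as specified. Descending to TCP z≈49 and gripping.

play_rows:
  targets:
    - [0, -0.1, 0, 2, 0]
    - [0, -0.1, 0, 5, 0]
    - [0, -0.1, 0, 8.5, 0]
    - [0, -0.1, 0, 12, 0]
    - [0, -0.1, 0, 14, 0]
    - [0, -0.1, 0, 15.2, 0]
    - [0, -0.1, 0, 15.7, 0]
    - [0, -0.1, 0, 15.7, 0]
    - [0, -0.1, 0, 15.7, 0]

```text
clock: 12.05
eef_pos: [434.6, -363.6, 51.8]
tool_rot: [3.14, 0.001, 1.572]
force: [1.2, 0.6, 0.7]
width: 85.4
gripper_force: 0.0
```

play_rows:
  targets:
    - [0.2, 0, 0, 0, 0]
    - [0.3, 0, 0, 0, 0]
    - [0.4, 0, 0, 0, 0]
    - [0.5, 0, 0, 0, 0]
    - [0.6, 0, 0, 0, 0]
    - [0.7, 0, 0, 0, 0]
    - [0.8, 0, 0, 0, 0]
    - [0.9, 0, 0, 0, 0]
    - [0.9, 0, 0, 0, 0]
    - [0.9, 0, 0, 0, 0]

```text
clock: 13.05
eef_pos: [433.8, -363.2, 51.2]
tool_rot: [-3.142, -0.0, 1.571]
force: [-0.8, 1.1, 5.6]
width: 34.6
gripper_force: 59.2
```

Gripped: 34.6 mm, 59 N. Lifting it high enough to pass over the shakers.

play_rows:
  targets:
    - [0.9, 0, 0, -0.5, 0]
    - [0.9, 0, 0, -2, 0]
    - [0.9, 0, 0, -4.5, 0]
    - [0.9, 0, 0, -7.5, 0]
    - [0.9, 0, 0, -10.5, 0]
    - [0.9, 0, 0, -13.5, 0]
    - [0.9, 0, 0, -16, 0]
    - [0.9, 0, 0, -17.5, 0]
    - [0.9, 0, 0, -18, 0]
    - [0.9, 0, 0, -18, 0]

```text
clock: 14.05
eef_pos: [434.1, -363.2, 231.6]
tool_rot: [3.14, 0.001, 1.572]
force: [1.2, 0.8, -3.3]
width: 34.5
gripper_force: 60.1
```

Run:
```python
from h import *
s=ctrl.read_state();print(s["eef_pos"],s["width"],s["force"],s["clock"])
for n in("scene","top"):
    p,d,P=snap(n); x,y,z=P[...,0],P[...,1],P[...,2]
    k=(np.hypot(x-434,y+362)<115)&(z>180)&(z<215)&(p.mean(-1)<70)
    Q=P[k]; A=np.c_[Q[:,:2]-[434,-362],np.ones(len(Q))]
    for _ in range(4):
        c=np.linalg.lstsq(A,Q[:,2],rcond=None)[0]; r=abs(A@c-Q[:,2])<6; A,Q=A[r],Q[r]
    print(n,len(Q),c.round(3))
```

```text
[ 434.09240556 -363.16050999  231.64655457] 34.542462205889954 [ 1.23225615  0.82733775 -3.29919902] 14.05
scene 1959 [ 2.00000e-03 -2.00000e-03  1.97579e+02]
top 1946 [ 1.00000e-03 -3.00000e-03  1.97824e+02]
```

The lid hangs flat (slopes ≤0.003), disc top at 198 mm. Carrying it to the bowl.

play_rows:
  targets:
    - [0.9, 1, 0.1, 0, 0]
    - [0.9, 3, 0.3, 0, 0]
    - [0.9, 6, 0.7, 0, 0]
    - [0.9, 9.5, 1.1, 0, 0]
    - [0.9, 13, 1.5, 0, 0]
    - [0.9, 16.5, 1.9, 0, 0]
    - [0.9, 20, 2.3, 0, 0]
    - [0.9, 23.5, 2.7, 0, 0]
    - [0.9, 27, 3.1, 0, 0]
    - [0.9, 30.5, 3.5, 0, 0]

```text
clock: 15.15
eef_pos: [467.9, -55.9, 230.1]
tool_rot: [-3.14, -0.0, 1.572]
force: [0.7, 0.4, -2.0]
width: 34.5
gripper_force: 60.1
```

play_rows:
  targets:
    - [0.9, 3.5, 0.4, 0, 0]
    - [0.9, 7, 0.8, 0, 0]
    - [0.9, 10.5, 1.2, 0, 0]
    - [0.9, 14, 1.6, 0, 0]
    - [0.9, 17.5, 2, 0, 0]
    - [0.9, 21, 2.4, 0, 0]
    - [0.9, 24.5, 2.8, 0, 0]
    - [0.9, 28, 3.3, 0, 0]
    - [0.9, 31.5, 3.7, 0, 0]
    - [0.9, 34.5, 4, 0, 0]

```text
clock: 16.15
eef_pos: [507.1, 289.5, 229.7]
tool_rot: [-3.14, 0.0, 1.573]
force: [0.4, -0.3, -2.8]
width: 34.8
gripper_force: 60.1
```

play_rows:
  targets:
    - [0.9, 2.8, 0.4, 0, 0]
    - [0.9, 5, 0.6, 0, 0]
    - [0.9, 6.8, 0.8, 0, 0]
    - [0.9, 7.8, 0.9, 0, 0]
    - [0.9, 8.2, 1, 0, 0]
    - [0.9, 8.2, 1, 0, 0]
    - [0.9, 8.2, 1, 0, 0]

```text
clock: 16.85
eef_pos: [518.5, 367.4, 230.6]
tool_rot: [-3.141, 0.001, 1.57]
force: [1.4, 0.2, -3.0]
width: 35.2
gripper_force: 60.1
```

```bash
cat > lid.py <<'E'
from h import *
from scipy.optimize import least_squares
s=ctrl.read_state();t=s["eef_pos"];print(t,s["width"],s["force"],s["clock"])
for n in("scene","top"):
    p,d,P=snap(n); x,y,z=P[...,0],P[...,1],P[...,2]
    h=t[2]-34
    k=(np.hypot(x-t[0],y-t[1])<120)&(abs(z-h)<14)&(p.mean(-1)<80)
    Q=P[k]; A=np.c_[Q[:,:2]-t[:2],np.ones(len(Q))]
    for _ in range(4):
        c=np.linalg.lstsq(A,Q[:,2],rcond=None)[0]; r=abs(A@c-Q[:,2])<6; A,Q=A[r],Q[r]
    # outline = hull points, fixed radius
    H=cv2.convexHull(Q[:,:2].astype(np.float32))[:,0]
    f=least_squares(lambda v:np.hypot(*(H-v).T)-98,t[:2],loss='soft_l1',f_scale=2).x
    print(n,len(Q),'plane',c.round(3),'centre',f.round(1))
    k=(np.hypot(x-486,y-20)<45)&(z>95)&(z<125); print('shaker top',k.sum(),np.median(P[k],0).round() if k.any() else '')
E
python3 lid.py
python3 - <<'E'
from h import *
a=snap("scene")[0]
cv2.imwrite('pics/overbowl.png',cv2.resize(a[80:230,220:370],(600,600))[...,::-1])
E
```

```text
[518.51186443 367.44573979 230.64278662] 35.19026884597176 [ 1.37850646  0.18548601 -2.96196378] 16.85
scene 722 plane [-2.00000e-03 -4.00000e-03  1.96051e+02] centre [518.2 367.1]
shaker top 79 [492.  16. 104.]
top 2482 plane [-1.00000e-03 -1.00000e-03  1.97577e+02] centre [518.2 368. ]
shaker top 161 [486.  24. 107.]
```

View pics/overbowl.png

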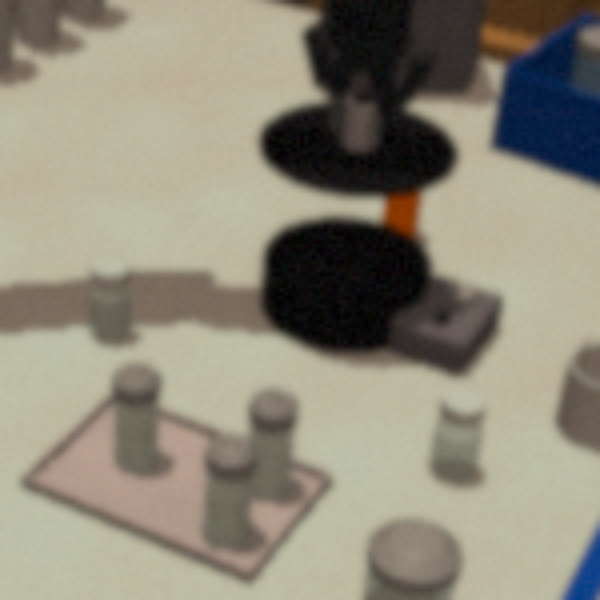

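The lid is flat at (358,150), over the empty bowl, and the three shakers stand upright in the tray. Its centre is ≈(518,367.5) against the bowl's (519.5,369.5), so I'll trim by 1–2 mm on the way down.

play_rows:
  targets:
    - [0.9, 0.2, 0.1, 1.5, 0]
    - [0.9, 0.2, 0.1, 4, 0]
    - [0.9, 0.2, 0.1, 6.5, 0]
    - [0.9, 0.2, 0.1, 8.5, 0]
    - [0.9, 0.2, 0.1, 10, 0]
    - [0.9, 0.2, 0.1, 11, 0]
    - [0.9, 0.2, 0.1, 11.7, 0]
    - [0.9, 0.2, 0.1, 12.2, 0]
    - [0.9, 0.2, 0.1, 12.5, 0]
    - [0.9, 0.2, 0.1, 12.5, 0]

```text
clock: 18.0
eef_pos: [519.5, 371.0, 105.9]
tool_rot: [3.141, -0.0, 1.572]
force: [0.0, 0.5, -1.6]
width: 35.1
gripper_force: 60.1
```

play_rows:
  targets:
    - [0.9, 0, 0, 0.1, 0]
    - [0.9, 0, 0, 0.2, 0]
    - [0.9, 0, 0, 0.25, 0]
    - [0.9, 0, 0, 0.3, 0]
    - [0.9, 0, 0, 0.3, 0]

```text
clock: 18.5
eef_pos: [519.4, 370.9, 102.8]
tool_rot: [3.142, -0.0, 1.572]
force: [0.4, 0.1, -3.0]
width: 34.8
gripper_force: 60.1
```

play_rows:
  targets:
    - [0.9, 0, 0, 0.05, 0]
    - [0.9, 0, 0, 0.1, 0]
    - [0.9, 0, 0, 0.15, 0]
    - [0.9, 0, 0, 0.15, 0]

```text
clock: 18.9
eef_pos: [519.4, 370.9, 101.4]
tool_rot: [-3.142, -0.0, 1.572]
force: [-0.7, -0.3, -0.9]
width: 34.9
gripper_force: 60.1
```

play_rows:
  targets:
    - [0.9, 0, 0, 0.05, 0]
    - [0.9, 0, 0, 0.1, 0]
    - [0.9, 0, 0, 0.1, 0]

```text
clock: 19.2
eef_pos: [519.5, 370.9, 101.4]
tool_rot: [3.142, -0.0, 1.572]
force: [-1.4, -1.1, 5.4]
width: 34.9
gripper_force: 60.5
```

Seated: contact at TCP z 101.4, as computed. Releasing and retreating.

play_rows:
  targets:
    - [0.6, 0, 0, 0, 0]
    - [0.5, 0, 0, 0, 0]
    - [0.4, 0, 0, 0, 0]
    - [0.3, 0, 0, 0, 0]
    - [0.2, 0, 0, 0, 0]
    - [0.1, 0, 0, 0, 0]
    - [0, 0, 0, 0, 0]
    - [0, 0, 0, 0, 0]
    - [0, 0, 0, 0, 0]

```text
clock: 20.1
eef_pos: [519.4, 370.9, 100.3]
tool_rot: [-3.141, 0.0, 1.571]
force: [0.2, 1.3, 0.1]
width: 85.4
gripper_force: 0.0
```

play_rows:
  targets:
    - [0, 0, 0, -1, 0]
    - [0, 0, 0, -3, 0]
    - [0, 0, 0, -6, 0]
    - [0, 0, 0, -9, 0]
    - [0, 0, 0, -11.5, 0]
    - [0, 0, 0, -13, 0]
    - [0, 0, 0, -13, 0]
    - [0, 0, 0, -13, 0]

```text
clock: 20.9
eef_pos: [519.2, 370.8, 230.4]
tool_rot: [3.142, -0.0, 1.572]
force: [0.5, -0.2, -1.0]
width: 85.3
gripper_force: 0.0
```

```bash
sed -e 's/h=t\[2\]-34/h=68/' lid.py > l2.py; python3 l2.py
python3 - <<'E'
from h import *
a=snap("scene")[0]
cv2.imwrite('pics/done.png',cv2.resize(a[80:230,220:370],(600,600))[...,::-1])
E
```

```text
[519.21859169 370.84409094 230.43793539] 85.28435515858654 [ 0.46711916 -0.20840807 -0.98703546] 20.9
scene 818 plane [-2.0000e-03  1.0000e-03  6.6566e+01] centre [521.4 369.7]
shaker top 82 [492.  16. 104.]
top 2443 plane [0.0000e+00 2.0000e-03 6.8231e+01] centre [519.2 371.1]
shaker top 159 [486.  24. 107.]
```

View pics/done.png

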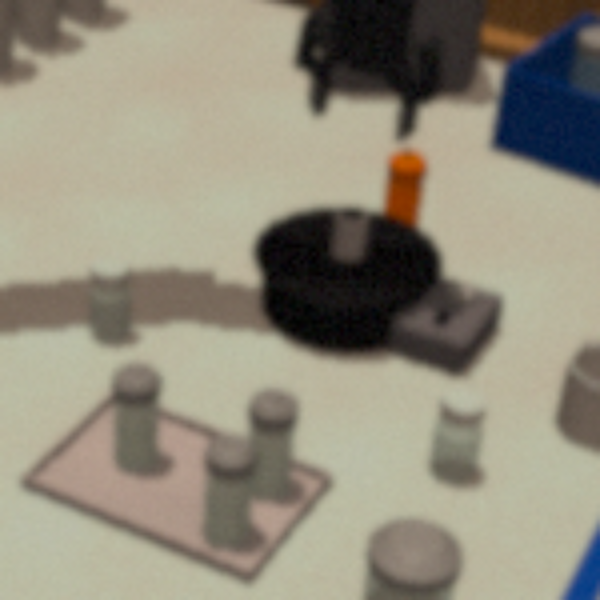

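The lid sits flat on the bowl at (348,250): disc top ≈68 mm, centre within about 2 mm of the axis. The shaker stands upright in the tray at (137,420), and the gripper is clear.

```bash
python3 -c "
from cell import ctrl
print(ctrl.finish_job())"
```

```text
the job is handed in; nothing more can be done
None
```

The job is handed in: the shaker stands upright in the tray, the large lid measured flat and fully down on the bowl, and the arm was clear at about 21 s of the 64 s limit; no verdict was returned.

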